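Take out the dust extractor's filter cartridge and hang it over the dust bin

TASK

The filter cartridge in the small dust extractor is due for cleaning. Push the cartridge down into its slot until the latch lets go and it springs up, pull it out, and hang it by its own hook over the rim of the metal dust bin, so that it hangs upright inside the bin, clear of the bin's floor, and stays there when you let go. Leave the bin standing where it is and do not push the loose tools and supplies on the bench about.

Things in the scene. Friction and masses are not known exactly. Their poses are not given: they have to be found in the camera images.
- extractor: Fixed grey dust extractor, a box 112 x 112 mm, 100 mm high, louvred front, hose spigot at the back. Origin at bench level under the axis of its slot, on the box's centre line, 28 mm behind the front face and 84 mm ahead of the back. x points from its front to its back, y to its left, z up. Its flat top carries nothing higher than 5 mm but the cartridge, which stands in the slot.
- slot_top (a point): Centre of the slot at the level of the extractor's top, 100 mm above the bench; same axes. The slot is vertical, 32.4 x 50.4 mm (x, y), and guides the cartridge with 1.2 mm of play on each side. A spring of 3.4 to 4.7 N lifts the cartridge, a latch holds it down; the latched cartridge's top is 12 mm above this point.
- cartridge_mid (a point): Centre, half-way up, of the filter cartridge: plastic block 30 x 48 x 84 mm (x, y, z), 0.12 kg, pleats in its sides, hook on its -x face. Latched at first; pressed 4 to 5 mm down (about 5 N at low speed, hard stop at 5 mm) the latch lets go for good; no longer pressed, it rises in about 0.3 s to 22 mm above the latched level. Grip its ribbed y ends (48 mm) there and draw it up; it leaves the slot 50 mm higher.
- cartridge_hook (a point): Bearing point of the hook: middle of its strap's underside, 23.5 mm from the cartridge axis towards -x and 38 mm above cartridge_mid. The steel strap, 26 mm wide (y), 4 mm thick, runs from the cartridge's top edge 21 mm towards -x, then 28 mm down. The throat between cartridge and leg is 17 mm wide, 24 mm deep, open below. In the slot the leg hangs over the extractor's front wall without touching it.
- cartridge_hook_tip (a point): Lower end of the hook's leg, 34 mm from the cartridge axis towards -x and 14 mm above cartridge_mid. The leg takes up 32 to 36 mm from the axis.
- bin: Open sheet-metal dust bin, loose, 1.5 kg, 100 x 200 x 115 mm (x, y, z); origin at the centre of its underside, z up. Wall inner faces 46 mm (x) and 96 mm (y) from the centre; the folded rim, 8 mm thick and 8 mm high, lies 46 to 54 mm (x) and 96 to 104 mm (y) from the centre, its top 115 mm above the bench. Inner floor at 8 mm. The underside of a cartridge hung over the rim is 35 mm above the bench.
- glue_pot: Loose bystander: round aluminium glue pot with a black lid and brush knob, 68 mm across, 120 mm high; origin at the centre of its underside.
- sanding_block: Loose bystander: wooden sanding block 35 x 86 x 27 mm; origin at the centre of its underside.
- hammer: Loose bystander: cobbler's hammer lying on its side, 104 x 215 x 27 mm; origin at the centre of its underside.
- edge_paint: Loose bystander: small bottle with a white cap, 34 mm across, 72 mm high; origin at the centre of its underside.
- spool: Loose bystander: thread on a wooden spool, about 63 x 49 x 51 mm; origin at its underside.
Not all that is in view belongs to the job. What is shaped like the part that bears cartridge_mid but orange is not meant.

How it is judged:
By the outcome, as a careful person would: the job done as asked, in the order asked, and still so for the second after the job is handed in, with the robot touching nothing.
It also fails if it takes over 54 s, if anything falls off the work surface, if the arm or the gripper's body presses on something with over 40 N, if the wrist force passes 120 N, or if a joint passes its speed limit or range.

ROBOT

A 7-joint arm with a two-finger parallel gripper is mounted at the origin on the work surface; the furniture and walls round the work are solid. World frame = base frame: x ahead of the robot, y to its left, z up, the work surface at z = 0. Lengths are in m, angles in rad, forces in N, time in s.
With the tool pointing down it reaches from about 0.425 to 0.925 m from the base axis. Payload 6.8 kg.
Tool frame: the origin (TCP) lies at the centre of the arm's flange, where the gripper is bolted on; the fingertips stand 173 mm ahead of it and the grasp point (between the pads) lies 155 mm ahead of it; z points along the fingers, y is the direction in which the jaws open and shut (so a half turn about z gives the same grasp; the last joint's range is limited). The gripper opens to 85 mm and grips with 20 to 120 N. Pads are 22 mm wide; open, the fingers measure 114 mm over their backs; the gripper's body (76 mm by 85 mm) begins 54 mm behind the grasp point. The pads swing forward as they close: fully open they stand 13 mm farther back than shut.
Start: joints at [1.07, 0.477, 0.022, 1.555, -0.011, 1.109, -0.083], TCP at [0.258, -0.624, 0.405] pointing down, gripper open.
Joint ranges: [-2.96, 2.96], [-0.34, 2.1], [-1.41, 1.46], [0.24, 2.44], [-1.37, 4.51], [0.17, 1.92], [-2.96, 2.96]. Speed limits (rad/s): [2.39, 2.39, 3.14, 3.14, 3.14, 3.14, 3.14].

INTERFACE

Orientations are given as a rotation vector (axis times angle).
In Python, from bench import readout, grab_frame, camera_model, r gives the robot as it stands.
- The arm moves only by the tool apply_moves, never from a script. Its argument "deltas" is a list of rows, each an object with "xyz": the shift along the world's x, y, z in m, a list of three; "turn": the turn about the world's z in rad. In form: [{"xyz": [dx, dy, dz], "turn": turn}, ...]. A call has 1 to 12 rows; each row shifts and turns the commanded pose from where the row before left it; what a row does not reach is not made up. A row lasts 1/12 s, in which the tool goes at most 41.7 mm and 7.16 degrees, less where a joint would pass 70% of its speed; a pose out of reach is approached as far as the arm can. A call with a gripper value outside its range is refused whole. "claw" is the gripper's target within -1 to 1 (shut at 1, half-way at 0, fully open at -1), set as the call begins (left out, the last holds). The fingers move at their own pace and stop on an object; "squeeze" is the grip in N (left out, the last holds). Time passes only in rows, so rows that do not move let the fingers close. It gives the time, the measured TCP pose, the force and the opening at its end, in the units of the state.
- readout.get_obs(): the state, without advancing time (a new reading comes with each control period).
- grab_frame(name): name is "scene" or "top" or "wrist"; returns the picture (384x512x3 uint8, red, green, blue); there is no depth.
- camera_model(name): a dict with "intrinsics" (3x3 intrinsics, pixels), "R" (3x3) and "t" (3): a world point X has camera coordinates R X + t. Camera axes: x right, y down, z forward; pixel columns grow to the right and rows downward; lengths in m; the calibration is good to about 2 mm. A picture is of the moment at which its call begins: read the wrist's pose just before it. camera_model takes no time and is no camera call; for the wrist camera it gives the pose at the moment of the call.
- r.hand_in(): hands the job in, once; it reports no verdict.
The state is a dict: "clock": time; "joints": joint angles; "qvel": joint speeds; "tau": joint torques, N m; "tcp_pos": TCP position; "orientation": TCP orientation; "contact_force": force on the tool from outside, world axes, zero at the start; "moment": the same for the moment, N m; "grip_width": finger opening in m.
Only numpy, scipy, OpenCV 4.12 (cv2) and the standard library are available. Lean on these libraries where they do the work, as an engineer would, in place of code of your own. Each camera call takes 0.05 s, during which the arm holds its last target.

## Working session

There is one attempt and no reset: what is moved stays moved. The work goes in short steps, Python scripts to look and compute and a tool call to move; the robot and the scene stay as the last step left them, time stands still between calls to the robot, and variables do not carry over. Pictures are saved under pics/ and viewed, and the job is handed in when it is done.

Besides the shell and the picture viewer there is one more tool, called after "Emit:" as a command line: name --argument value ..., lists and objects as JSON in quotes. apply_moves: Moves the arm, as the interface text tells. Its arguments: {"type":"object","properties":{"deltas":{"type":"array"},"claw":{"type":"number"},"squeeze":{"type":"number"}},"required":["deltas"]}

```bash
mkdir -p pics; ls
python3 - <<'E'
from bench import readout, grab_frame, camera_model, r
import cv2, numpy as np
print(readout.get_obs())
for n in ("scene","top"):
    im=grab_frame(n); cv2.imwrite(f"pics/{n}0.png",im[:,:,::-1])
    m=camera_model(n); print(n,m)
E
```

```text
pics
{'clock': 0.0, 'joints': array([ 1.06991473,  0.47779848,  0.02231746,  1.55647805, -0.01155922,
        1.10928695, -0.0830858 ]), 'qvel': array([ 2.69136315e-03, -2.23416027e-04,  9.16471888e-05,  9.48489071e-04,
        1.75795953e-03, -1.73101435e-03, -9.57959169e-04]), 'tau': array([-9.20253515e-04, -5.96449864e+01,  1.60775967e+00, -2.81197500e+01,
        1.25712622e-02,  9.52205068e-03, -7.56697318e-06]), 'tcp_pos': array([ 0.25827941, -0.623323  ,  0.40371483]), 'orientation': array([-3.07943500e+00, -6.12716042e-01,  6.79030305e-04]), 'contact_force': array([ 0.40167942, -0.62565451,  0.33355997]), 'moment': array([ 0.07061564, -0.01685047,  0.06156613]), 'grip_width': 0.08525805000040242}
scene {'intrinsics': array([[494.60908925,   0.        , 257.12708733],
       [  0.        , 494.60908925, 192.36244192],
       [  0.        ,   0.        ,   1.        ]]), 'R': array([[-0.86267503, -0.50574985, -0.00298128],
       [-0.31187546,  0.53659879, -0.78408892],
       [ 0.3981526 , -0.67548414, -0.62064134]]), 't': array([0.5232928 , 0.16664819, 1.23480267])}
top {'intrinsics': array([[437.00515892,   0.        , 260.40916868],
       [  0.        , 437.00515892, 195.07054376],
       [  0.        ,   0.        ,   1.        ]]), 'R': array([[ 0.00185068, -0.9995468 , -0.03004625],
       [-0.99011213,  0.00238292, -0.14025796],
       [ 0.14026599,  0.03000873, -0.989659  ]]), 't': array([0.11783936, 0.56859306, 0.9972438 ])}
```

View pics/scene0.png

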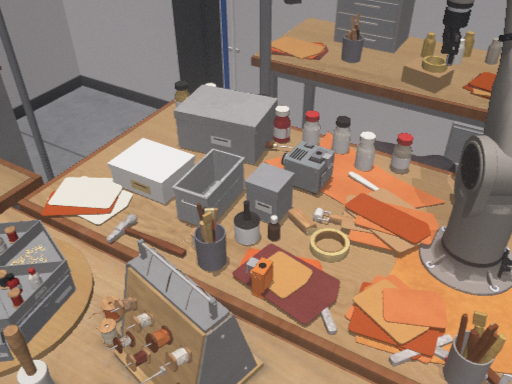

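View pics/top0.png

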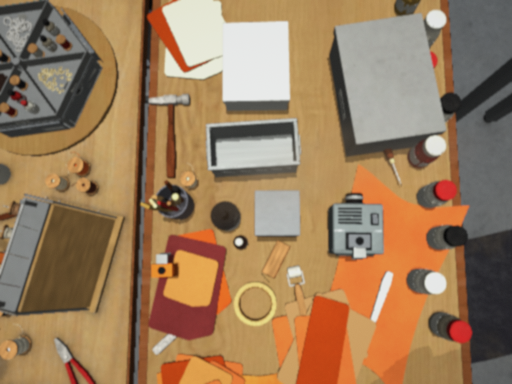

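Run:
```python
import cv2
a=cv2.imread("pics/top0.png")
cv2.imwrite("pics/top0a.png",cv2.resize(a[180:270,315:395],None,fx=7,fy=6.6,interpolation=cv2.INTER_CUBIC)[:600])
cv2.imwrite("pics/top0b.png",cv2.resize(a[100:250,190:320],None,fx=4,fy=4,interpolation=cv2.INTER_CUBIC))
b=cv2.imread("pics/scene0.png")
cv2.imwrite("pics/scene0a.png",cv2.resize(b[120:240,170:350],None,fx=4.4,fy=4.4,interpolation=cv2.INTER_CUBIC))
```

```text
(no output)
```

View pics/top0a.png

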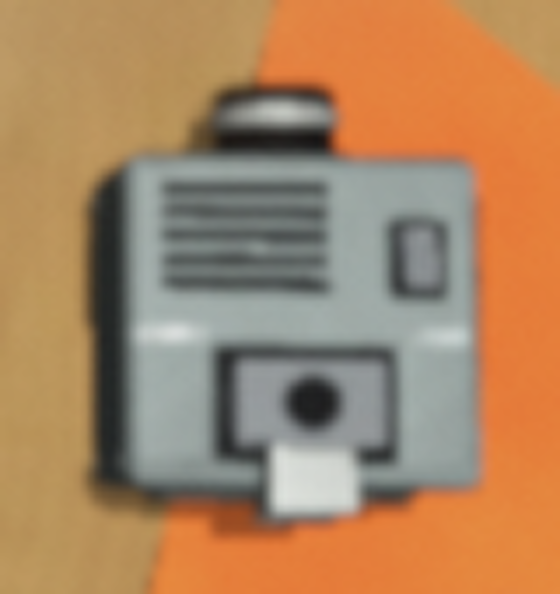

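View pics/top0b.png

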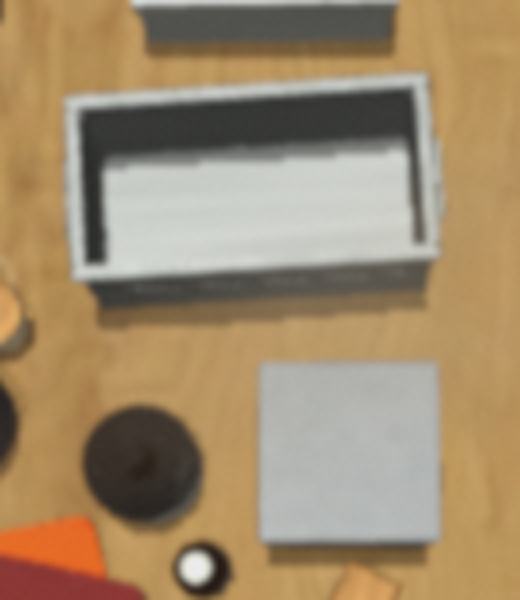

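View pics/scene0a.png

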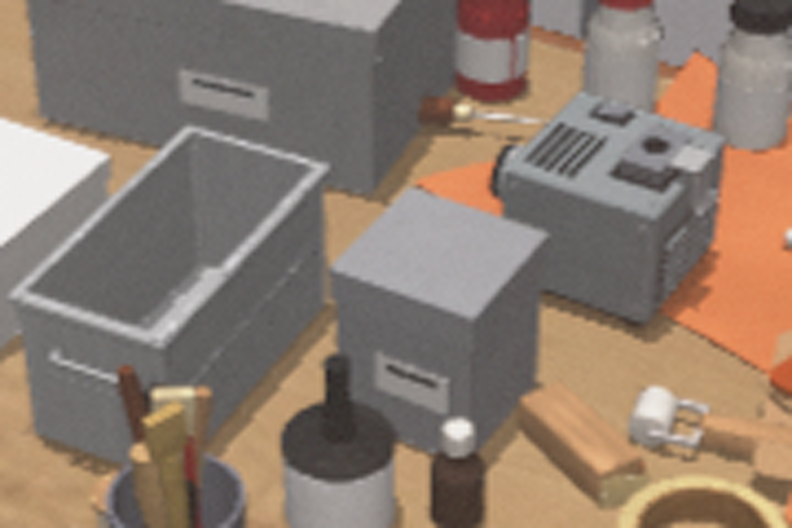

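```bash
cat > h.py <<'E'
import numpy as np, cv2
def ray(px,m,z):
    K,R,t=np.array(m["intrinsics"]),np.array(m["R"]),np.array(m["t"])
    C=-R.T@t; d=R.T@np.linalg.solve(K,np.array([px[0],px[1],1.0]))
    return C+d*(z-C[2])/d[2]
def proj(X,m):
    p=np.array(m["intrinsics"])@(np.array(m["R"])@np.array(X)+np.array(m["t"])); return p[:2]/p[2]
E
python3 - <<'E'
from h import *
from bench import camera_model
m=camera_model("top")
def a(p):return (315+p[0]/7-.43,180+p[1]/6.6-.43)
def b(p):return (190+p[0]/4-.4,100+p[1]/4-.4)
ex=[a(p) for p in [(132,158),(478,162),(480,487),(130,485)]]
for p in ex: print("ex",ray(p,m,.1))
for p in [(235,362),(385,362),(232,448),(312,402)]: print("cart",ray(a(p),m,.112))
for p in [(268,447),(360,447),(360,515),(268,515)]: print("strap",ray(a(p),m,.112))
for p in [(66,97),(427,74),(438,257),(74,279)]: print("binout",ray(b(p),m,.115))
for p in [(82,112),(414,90),(424,243),(87,263)]: print("binin",ray(b(p),m,.115))
for p in [(261,363),(439,363),(439,541),(261,541)]: print("box",ray(b(p),m,.11))
E
```

```text
ex [ 0.5410208  -0.04672138  0.1       ]
ex [ 0.53946867 -0.15582212  0.1       ]
ex [ 0.4311992  -0.15241824  0.1       ]
ex [ 0.4316829  -0.04374875  0.1       ]
cart [ 0.47180309 -0.07547019  0.112     ]
cart [ 0.47181781 -0.12174354  0.112     ]
cart [ 0.44366013 -0.07381087  0.112     ]
cart [ 0.45870224 -0.09885203  0.112     ]
strap [ 0.44399927 -0.08489281  0.112     ]
strap [ 0.44403305 -0.11315654  0.112     ]
strap [ 0.4219698 -0.1124544  0.112    ]
strap [ 0.42191651 -0.08428202  0.112     ]
binout [0.72181696 0.23909174 0.115     ]
binout [0.73371046 0.03455162 0.115     ]
binout [0.62821808 0.02946422 0.115     ]
binout [0.61661145 0.23256494 0.115     ]
binin [0.71296132 0.22981746 0.115     ]
binin [0.72441798 0.04196181 0.115     ]
binin [0.63621118 0.03716191 0.115     ]
binin [0.62569822 0.22543238 0.115     ]
box [0.56960275 0.12801282 0.11      ]
box [0.56933229 0.02924473 0.11      ]
box [0.47093069 0.0302902  0.11      ]
box [0.47089684 0.12765373 0.11      ]
```

Emit:
apply_moves --deltas '[{"xyz": [0.0125,0.0328,0],"turn": -0.0246},{"xyz": [0.0125,0.0328,0],"turn": -0.0246},{"xyz": [0.0125,0.0328,0],"turn": -0.0246},{"xyz": [0.0125,0.0328,0],"turn": -0.0246},{"xyz": [0.0125,0.0328,0],"turn": -0.0246},{"xyz": [0.0125,0.0328,0],"turn": -0.0246},{"xyz": [0.0125,0.0328,0],"turn": -0.0246},{"xyz": [0.0125,0.0328,0],"turn": -0.0246}]'

```text
clock: 0.77
tcp_pos: [0.3585, -0.3594, 0.4045]
orientation: [-3.126, -0.305, 0.001]
contact_force: [0.6, 0.2, 1.0]
grip_width: 0.0852
```

Emit:
apply_moves --deltas '[{"xyz": [0.0125,0.0328,0],"turn": -0.0246},{"xyz": [0.0125,0.0328,0],"turn": -0.0246},{"xyz": [0.0125,0.0328,0],"turn": -0.0246},{"xyz": [0.0125,0.0328,0],"turn": -0.0246},{"xyz": [0.0125,0.0328,0],"turn": -0.0246},{"xyz": [0.0125,0.0328,0],"turn": -0.0246},{"xyz": [0.0125,0.0328,0],"turn": -0.0246},{"xyz": [0.0125,0.0328,0],"turn": -0.0246},{"xyz": [0,0,0],"turn": 0},{"xyz": [0,0,0],"turn": 0}]'

```text
clock: 1.6
tcp_pos: [0.4588, -0.0969, 0.4045]
orientation: [-3.141, -0.006, 0.0]
contact_force: [-0.9, -0.5, 0.6]
grip_width: 0.0855
```

Run:
```python
from bench import readout, grab_frame, camera_model
import cv2, pickle
o=readout.get_obs(); m=camera_model("wrist"); im=grab_frame("wrist")
print(o["clock"],o["tcp_pos"],o["orientation"],o["contact_force"],o["joints"]); print(m)
pickle.dump((o,m,im),open("w1.pkl","wb"))
cv2.imwrite("pics/w1.png",cv2.resize(im[:,:,::-1],(800,600),interpolation=cv2.INTER_CUBIC))
```

```text
1.6 [ 0.45877865 -0.09685834  0.4045361 ] [-3.14121090e+00 -6.33254099e-03  4.52904990e-04] [-0.88393603 -0.53337642  0.60634194] [ 0.31467458  0.15148    -0.26331467  2.01597253  0.04687584  0.98010349
 -1.53865663]
{'intrinsics': array([[323.03427598,   0.        , 252.33605682],
       [  0.        , 323.03427598, 189.24004361],
       [  0.        ,   0.        ,   1.        ]]), 'R': array([[ 3.98981120e-03, -9.99990704e-01, -1.63510870e-03],
       [-9.60808778e-01, -4.28670302e-03,  2.77178851e-01],
       [-2.77183284e-01,  4.65135507e-04, -9.60816950e-01]]), 't': array([-0.09795612,  0.404519  ,  0.5050369 ])}
```

View pics/w1.png

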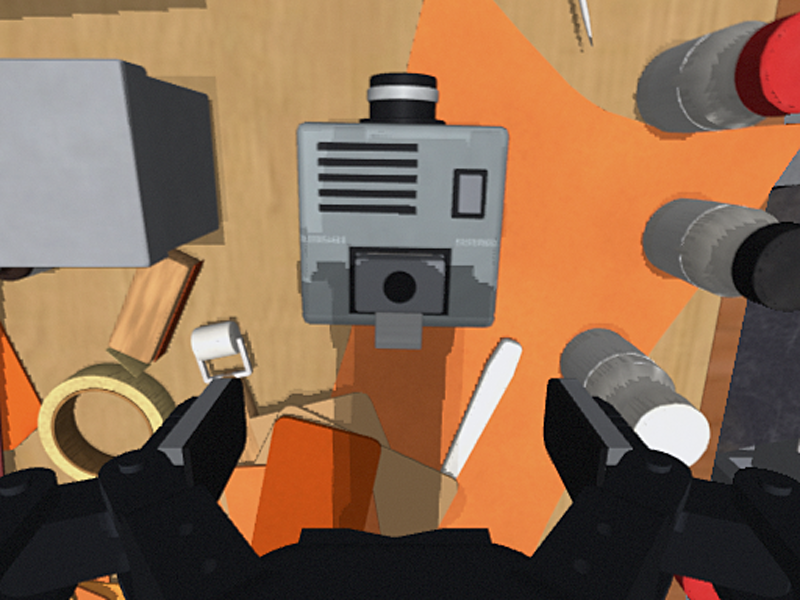

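The cartridge is at about (400,287) in the enlarged picture, with its strap at (398,331). The extractor's top corners are near (299,125), (507,127), (494,326) and (304,323).

Run:
```python
from h import *; import pickle
o,m,im=pickle.load(open("w1.pkl","rb"))
s=1.5625
for n,z,P in [("ex",.1,[(299,125),(507,127),(494,326),(304,323)]),("circ",.112,[(400,287)]),("cart",.112,[(356,259),(444,259)]),("strap",.112,[(376,313),(421,313),(421,348),(376,348)]),("slot",.1,[(351,248),(449,248),(448,314),(353,313)])]:
    for p in P: print(n,np.round(ray((p[0]/s-.2,p[1]/s-.2),m,z),4))
```

```text
ex [ 0.5414 -0.0469  0.1   ]
ex [ 0.5408 -0.1536  0.1   ]
ex [ 0.4327 -0.1533  0.1   ]
ex [ 0.434  -0.0446  0.1   ]
circ [ 0.4588 -0.0992  0.112 ]
cart [ 0.474  -0.0759  0.112 ]
cart [ 0.4742 -0.1223  0.112 ]
strap [ 0.4441 -0.0863  0.112 ]
strap [ 0.4442 -0.1107  0.112 ]
strap [ 0.4238 -0.1111  0.112 ]
strap [ 0.4237 -0.0861  0.112 ]
slot [ 0.4776 -0.0723  0.1   ]
slot [ 0.4778 -0.126   0.1   ]
slot [ 0.4398 -0.1267  0.1   ]
slot [ 0.4401 -0.0727  0.1   ]
```

Emit:
apply_moves --deltas '[{"xyz": [0,-0.002,-0.01],"turn": 0},{"xyz": [0,0,-0.02],"turn": 0},{"xyz": [0,0,-0.02],"turn": 0},{"xyz": [0,0,-0.02],"turn": 0},{"xyz": [0,0,-0.015],"turn": 0},{"xyz": [0,0,-0.01],"turn": 0},{"xyz": [0,0,0],"turn": 0},{"xyz": [0,0,0],"turn": 0},{"xyz": [0,0,0],"turn": 0}]' --claw 1 --squeeze 20

```text
clock: 2.4
tcp_pos: [0.4586, -0.1013, 0.3103]
orientation: [3.141, -0.003, 0.002]
contact_force: [0.6, -0.1, -0.5]
grip_width: 0.0002
```

Emit:
apply_moves --deltas '[{"xyz": [0,0.002,-0.006],"turn": 0},{"xyz": [0,0,-0.006],"turn": 0},{"xyz": [0,0,-0.006],"turn": 0},{"xyz": [0,0,-0.003],"turn": 0},{"xyz": [0,0,-0.001],"turn": 0},{"xyz": [0,0,-0.001],"turn": 0},{"xyz": [0,0,-0.001],"turn": 0},{"xyz": [0,0,-0.001],"turn": 0},{"xyz": [0,0,0],"turn": 0}]'

```text
clock: 3.15
tcp_pos: [0.4585, -0.0988, 0.2849]
orientation: [3.141, -0.001, 0.0]
contact_force: [-0.1, 0.3, 2.5]
grip_width: 0.0001
```

Emit:
apply_moves --deltas '[{"xyz": [0,0,-0.001],"turn": 0},{"xyz": [0,0,-0.001],"turn": 0},{"xyz": [0,0,0],"turn": 0}]'

```text
clock: 3.4
tcp_pos: [0.4585, -0.0988, 0.2829]
orientation: [3.141, -0.001, 0.001]
contact_force: [-1.1, 0.3, 5.0]
grip_width: -0.0001
```

Contact was at about z 0.285. I'll continue pressing to about 5 mm.

Emit:
apply_moves --deltas '[{"xyz": [0,0,-0.001],"turn": 0},{"xyz": [0,0,0],"turn": 0},{"xyz": [0,0,-0.001],"turn": 0},{"xyz": [0,0,0],"turn": 0}]'

```text
clock: 3.73
tcp_pos: [0.4584, -0.0988, 0.2807]
orientation: [3.142, -0.001, 0.0]
contact_force: [-0.3, 0.5, 2.3]
grip_width: -0.0002
```

Emit:
apply_moves --deltas '[{"xyz": [0,0,-0.001],"turn": 0},{"xyz": [0,0,0],"turn": 0},{"xyz": [0,0,0],"turn": 0}]'

```text
clock: 3.98
tcp_pos: [0.4589, -0.0988, 0.2804]
orientation: [3.141, -0.001, 0.002]
contact_force: [-2.5, -0.2, 10.2]
grip_width: -0.0004
```

Emit:
apply_moves --deltas '[{"xyz": [0,0,0.01],"turn": 0},{"xyz": [0,0,0.015],"turn": 0},{"xyz": [0,0,0.02],"turn": 0},{"xyz": [0,0,0.02],"turn": 0},{"xyz": [0,0,0],"turn": 0},{"xyz": [0,0,0],"turn": 0}]' --claw -1

```text
clock: 4.48
tcp_pos: [0.4586, -0.0989, 0.3458]
orientation: [3.141, -0.001, 0.004]
contact_force: [-0.6, 0.5, -0.7]
grip_width: 0.0722
```

Run:
```python
from bench import readout, grab_frame, camera_model
import cv2, pickle
o=readout.get_obs(); m=camera_model("wrist"); im=grab_frame("wrist")
print(o["clock"],o["tcp_pos"],o["orientation"],o["contact_force"],o["grip_width"])
pickle.dump((o,m,im),open("w2.pkl","wb"))
cv2.imwrite("pics/w2.png",cv2.resize(im[:,:,::-1],(800,600),interpolation=cv2.INTER_CUBIC))
```

```text
4.4833 [ 0.45862706 -0.09885304  0.34575075] [ 3.14110019e+00 -1.47625263e-03  3.79389614e-03] [-0.55509352  0.47717652 -0.68364281] 0.07221761324133681
```

View pics/w2.png

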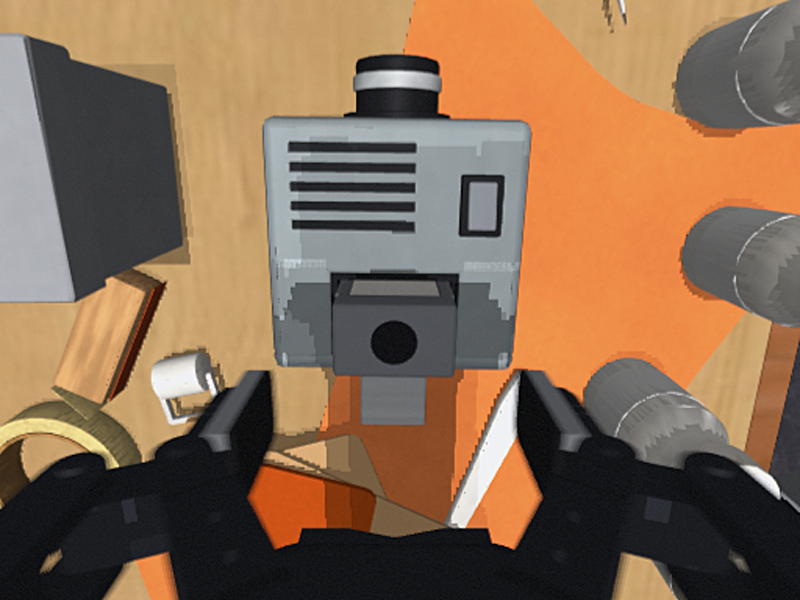

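Run:
```python
from h import *; import pickle
o,m,im=pickle.load(open("w2.pkl","rb"))
s=1.5625
for n,z,P in [("circ",.134,[(394,341)]),("cart",.134,[(333,305),(457,305),(457,376),(334,375)]),("strap",.134,[(361,376),(425,376),(425,424),(361,424)])]:
    for p in P: print(n,np.round(ray((p[0]/s-.2,p[1]/s-.2),m,z),4))
```

```text
circ [ 0.4596 -0.0984  0.134 ]
cart [ 0.474  -0.0757  0.134 ]
cart [ 0.474 -0.122  0.134]
cart [ 0.4451 -0.1229  0.134 ]
cart [ 0.4455 -0.0751  0.134 ]
strap [ 0.4451 -0.0856  0.134 ]
strap [ 0.4451 -0.1105  0.134 ]
strap [ 0.4241 -0.1108  0.134 ]
strap [ 0.4241 -0.0852  0.134 ]
```

Emit:
apply_moves --deltas '[{"xyz": [0,0,-0.01],"turn": 0},{"xyz": [0,0,-0.015],"turn": 0},{"xyz": [0,0,-0.015],"turn": 0},{"xyz": [0,0,-0.012],"turn": 0},{"xyz": [0,0,-0.01],"turn": 0},{"xyz": [0,0,-0.005],"turn": 0},{"xyz": [0,0,0],"turn": 0},{"xyz": [0,0,0],"turn": 0}]'

```text
clock: 5.2
tcp_pos: [0.4583, -0.0988, 0.2773]
orientation: [-3.141, 0.001, 0.001]
contact_force: [-0.1, 0.4, 0.2]
grip_width: 0.0855
```

Emit:
apply_moves --deltas '[{"xyz": [0.001,0,0.001],"turn": 0},{"xyz": [0,0,0],"turn": 0},{"xyz": [0,0,0],"turn": 0},{"xyz": [0,0,0],"turn": 0},{"xyz": [0,0,0],"turn": 0},{"xyz": [0,0,0],"turn": 0},{"xyz": [0,0,0],"turn": 0},{"xyz": [0,0,0],"turn": 0}]' --claw 1 --squeeze 50

```text
clock: 5.87
tcp_pos: [0.4596, -0.0988, 0.2789]
orientation: [3.141, -0.001, 0.001]
contact_force: [1.6, 0.1, 1.6]
grip_width: 0.047
```

Emit:
apply_moves --deltas '[{"xyz": [0,0,0.003],"turn": 0},{"xyz": [0,0,0.006],"turn": 0},{"xyz": [0,0,0.01],"turn": 0},{"xyz": [0,0,0.01],"turn": 0},{"xyz": [0,0,0.01],"turn": 0},{"xyz": [0,0,0.01],"turn": 0},{"xyz": [0,0,0.012],"turn": 0},{"xyz": [0,0,0.015],"turn": 0},{"xyz": [0,0,0.015],"turn": 0},{"xyz": [0,0,0.015],"turn": 0},{"xyz": [0,0,0.01],"turn": 0},{"xyz": [0,0,0],"turn": 0}]'

```text
clock: 6.87
tcp_pos: [0.4599, -0.0988, 0.3973]
orientation: [3.141, -0.002, 0.006]
contact_force: [0.0, -0.2, -1.3]
grip_width: 0.0475
```

Run:
```python
from bench import readout, grab_frame, camera_model
import cv2, pickle
o=readout.get_obs(); m=camera_model("wrist"); im=grab_frame("wrist")
print(o["clock"],o["tcp_pos"],o["orientation"],o["contact_force"],o["grip_width"])
pickle.dump((o,m,im),open("w3.pkl","wb"))
cv2.imwrite("pics/w3.png",cv2.resize(im[:,:,::-1],(800,600),interpolation=cv2.INTER_CUBIC))
s=grab_frame("scene"); cv2.imwrite("pics/s3.png",cv2.resize(s[100:240,170:350,::-1],None,fx=4.2,fy=4.2,interpolation=cv2.INTER_CUBIC))
```

```text
6.8667 [ 0.45986672 -0.09881539  0.39730053] [ 3.14075684e+00 -1.56452032e-03  6.47036205e-03] [ 0.03471345 -0.21523026 -1.2553082 ] 0.047513581921770374
```

View pics/w3.png

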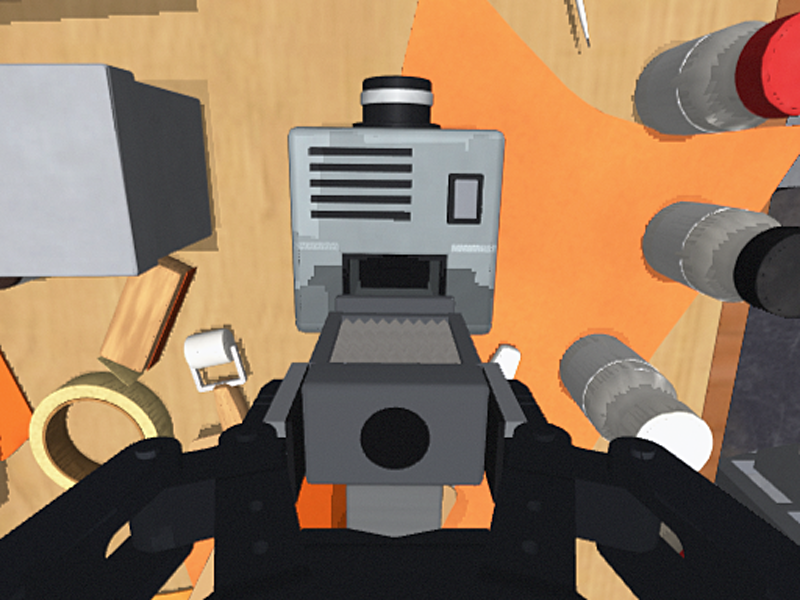

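View pics/s3.png

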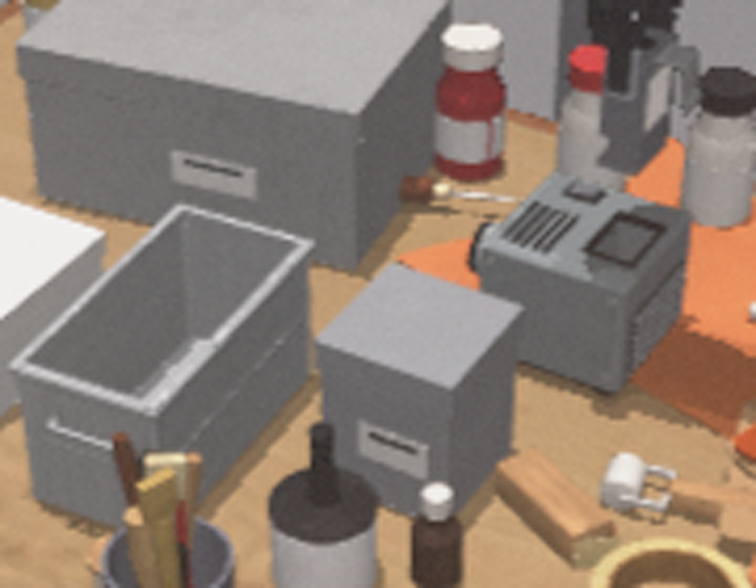

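Emit:
apply_moves --deltas '[{"xyz": [0.004,0.005,0.01],"turn": 0.004},{"xyz": [0.01,0.012,0.01],"turn": 0.005},{"xyz": [0.018,0.022,0],"turn": 0.005},{"xyz": [0.02,0.0245,0],"turn": 0.006},{"xyz": [0.022,0.027,0],"turn": 0.006},{"xyz": [0.022,0.027,0],"turn": 0.006},{"xyz": [0.022,0.027,0],"turn": 0.006},{"xyz": [0.022,0.027,0],"turn": 0.006},{"xyz": [0.02,0.0245,0],"turn": 0.006},{"xyz": [0.015,0.018,0],"turn": 0.004},{"xyz": [0.01,0.0125,0],"turn": 0.004},{"xyz": [0.005,0.005,0],"turn": 0}]'

```text
clock: 7.97
tcp_pos: [0.65, 0.1361, 0.4137]
orientation: [-3.138, -0.096, 0.003]
contact_force: [-0.6, -0.4, -1.4]
grip_width: 0.047
```

Emit:
apply_moves --deltas '[{"xyz": [0,0,0],"turn": 0},{"xyz": [0,0,0],"turn": 0},{"xyz": [0,0,0],"turn": 0}]'

```text
clock: 8.22
tcp_pos: [0.649, 0.1313, 0.4145]
orientation: [3.139, 0.087, -0.002]
contact_force: [-0.4, -0.2, -1.0]
grip_width: 0.047
```

```bash
cat > look.py <<'E'
from bench import readout, grab_frame, camera_model
import cv2, pickle, sys, numpy as np
k=sys.argv[1]
o=readout.get_obs(); m=camera_model("wrist"); im=grab_frame("wrist")
print(o["clock"],o["tcp_pos"],o["orientation"],o["contact_force"],o["grip_width"])
t=grab_frame("top"); s=grab_frame("scene")
pickle.dump((o,m,im,t,s),open(f"w{k}.pkl","wb"))
cv2.imwrite(f"pics/w{k}.png",cv2.resize(im[:,:,::-1],(800,600),interpolation=cv2.INTER_CUBIC))
cv2.imwrite(f"pics/t{k}.png",cv2.resize(t[90:240,180:320,::-1],None,fx=4,fy=4,interpolation=cv2.INTER_CUBIC))
cv2.imwrite(f"pics/s{k}.png",cv2.resize(s[80:240,150:330,::-1],None,fx=3.7,fy=3.7,interpolation=cv2.INTER_CUBIC))
E
python3 look.py 4
```

```text
8.2167 [0.64899485 0.13130749 0.41446482] [ 3.13922702e+00  8.72363454e-02 -1.54308973e-03] [-0.37395728 -0.23791215 -1.03499454] 0.046968750127067846
```

View pics/w4.png

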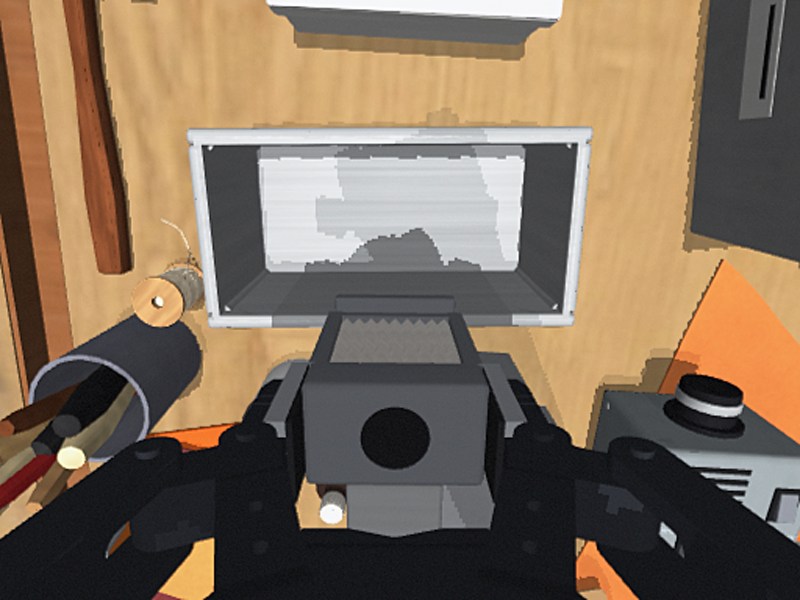

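View pics/s4.png

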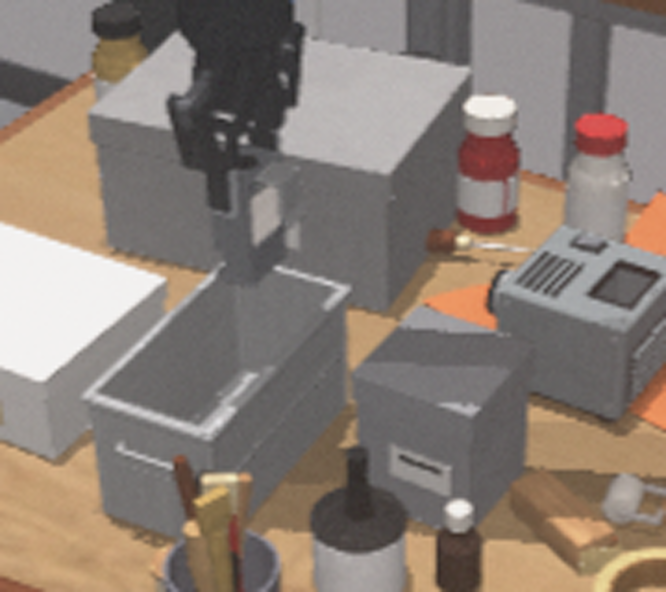

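Run:
```python
from h import *; import pickle
o,m,im,t,sc=pickle.load(open("w4.pkl","rb"))
s=1.5625
P=[(188,129),(592,128),(577,326),(209,327)]
C=np.array([ray((p[0]/s-.2,p[1]/s-.2),m,.115) for p in P]);print(np.round(C,4)); print(C.mean(0), C[3]-C[2],C[0]-C[3])
y=C[3]-C[2]; print("yaw",-y[0]/y[1]); y=C[0]-C[1]; print("yaw far",-y[0]/y[1])
P=[(206,145),(577,144),(564,315),(221,316)]
C=np.array([ray((p[0]/s-.2,p[1]/s-.2),m,.115) for p in P]);print(np.round(C,4)); print(C.mean(0))
# held cartridge top (TCP-.145)
z=o["tcp_pos"][2]-.145
for p in [(305,366),(487,366),(484,485),(307,485),(395,438),(346,486),(443,486)]: print(np.round(ray((p[0]/s-.2,p[1]/s-.2),m,z),4))
b=o["tcp_pos"][2]-.229
for p in [(336,296),(454,296)]: print("bot",np.round(ray((p[0]/s-.2,p[1]/s-.2),m,b),4))
import cv2
cv2.imwrite("pics/w4z.png",cv2.resize(im[180:220,120:390,::-1],None,fx=2.9,fy=8,interpolation=cv2.INTER_CUBIC))
```

```text
[[0.7235 0.2398 0.115 ]
 [0.7353 0.0366 0.115 ]
 [0.63   0.0276 0.115 ]
 [0.6179 0.2342 0.115 ]]
[0.67666294 0.13455904 0.115     ] [-1.20957653e-02  2.06551223e-01 -5.55111512e-17] [1.05648656e-01 5.65896898e-03 5.55111512e-17]
yaw 0.058560608415040946
yaw far 0.05799095390103705
[[0.7163 0.2312 0.115 ]
 [0.7272 0.0429 0.115 ]
 [0.636  0.0359 0.115 ]
 [0.6248 0.2272 0.115 ]]
[0.67607011 0.1342884  0.115     ]
[0.6675 0.1543 0.2695]
[0.6699 0.11   0.2695]
[0.6362 0.1072 0.2695]
[0.6336 0.1535 0.2695]
[0.6488 0.1313 0.2695]
[0.6339 0.1433 0.2695]
[0.6353 0.1179 0.2695]
bot [0.6608 0.1559 0.1855]
bot [0.6635 0.108  0.1855]
```

View pics/w4z.png

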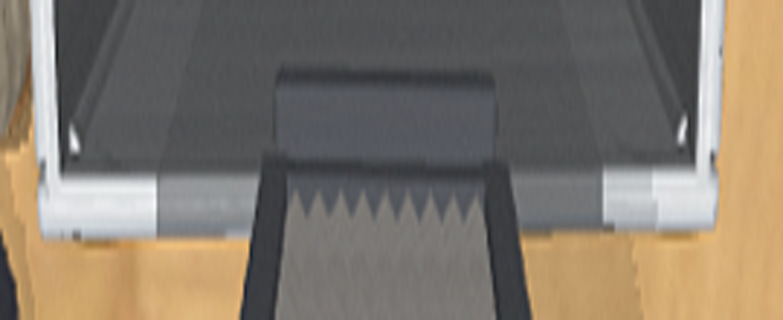

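Emit:
apply_moves --deltas '[{"xyz": [0.0015,0,-0.005],"turn": 0},{"xyz": [0,0,-0.01],"turn": 0},{"xyz": [0,0,-0.015],"turn": 0},{"xyz": [0,0,-0.015],"turn": 0},{"xyz": [0,0,-0.015],"turn": 0},{"xyz": [0,0,-0.015],"turn": 0},{"xyz": [0,0,-0.015],"turn": 0},{"xyz": [0,0,-0.01],"turn": 0},{"xyz": [0,0,-0.006],"turn": 0},{"xyz": [0,0,0],"turn": 0},{"xyz": [0,0,0],"turn": 0}]'

```text
clock: 9.28
tcp_pos: [0.651, 0.1327, 0.3087]
orientation: [-3.14, -0.09, 0.0]
contact_force: [0.4, 0.1, -1.8]
grip_width: 0.0468
```

```bash
python3 look.py 5
```

```text
9.2833 [0.65096371 0.13271305 0.30871713] [-3.14028558e+00 -8.98350562e-02  6.99718188e-05] [ 0.41666474  0.05082982 -1.82884601] 0.046837873484386144
```

View pics/w5.png

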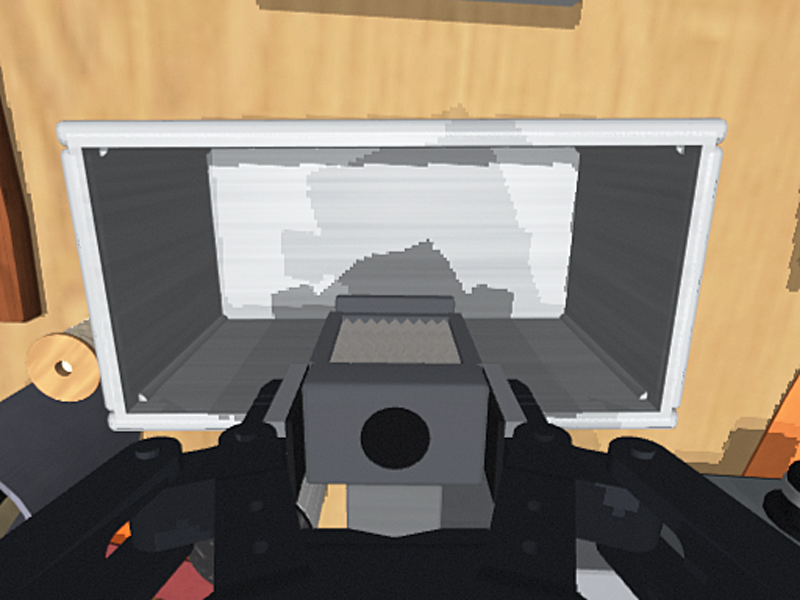

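View pics/s5.png

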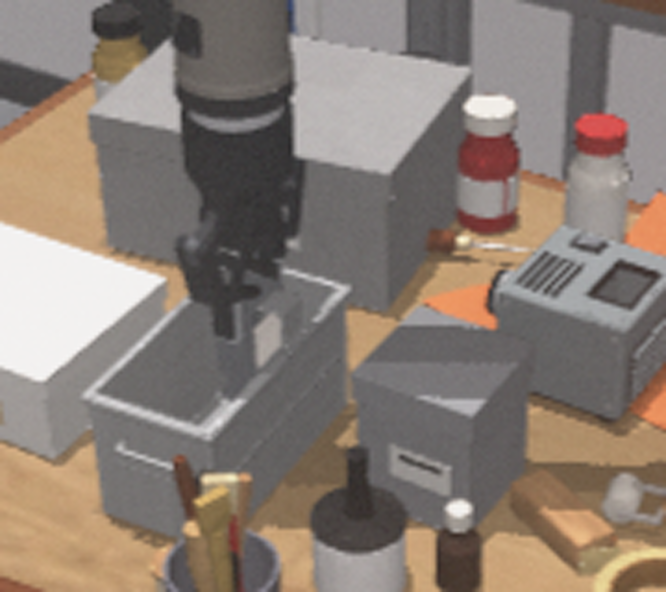

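View pics/t5.png

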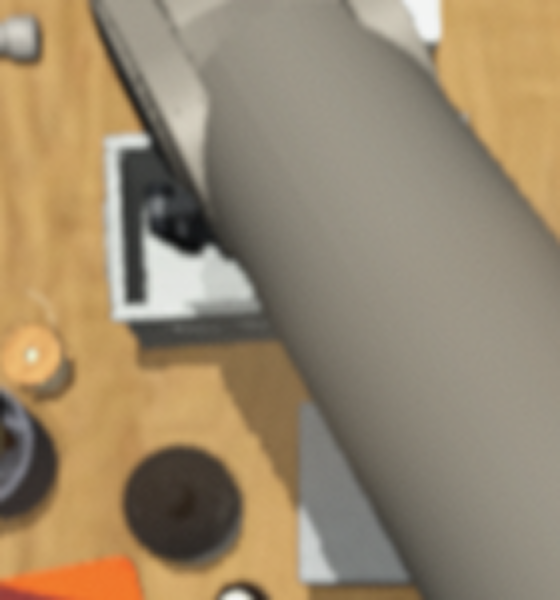

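Run:
```python
from h import *; import pickle
o,m,im,t,sc=pickle.load(open("w5.pkl","rb"))
s=1.5625
f=lambda p,z=.115: np.round(ray((p[0]/s-.2,p[1]/s-.2),m,z),4)
L,R=f((135,413)),f((660,411)); Lo,Ro=f((113,430)),f((675,427)); print(L,R,Lo,Ro)
Fi=[f((84,148)),f((700,147))]; print(Fi, f((58,123)),f((725,121)))
y=.1327
def at(A,B): return A[0]+(B[0]-A[0])*(y-A[1])/(B[1]-A[1])
print("inner",at(L,R),"outer",at(Lo,Ro),"yaw",-(L-R)[0]/(L-R)[1],"far in",at(*Fi))
import cv2
cv2.imwrite("pics/w5z.png",cv2.resize(im[255:280,60:190,::-1],None,fx=6,fy=10,interpolation=cv2.INTER_CUBIC))
```

```text
[0.6255 0.2248 0.115 ] [0.6372 0.0372 0.115 ] [0.6181 0.2333 0.115 ] [0.6311 0.0305 0.115 ]
[array([0.7164, 0.2327, 0.115 ]), array([0.7275, 0.0432, 0.115 ])] [0.7233 0.2398 0.115 ] [0.7354 0.0373 0.115 ]
inner 0.6312439765458422 outer 0.6245487179487179 yaw 0.06236673773987231 far in 0.7222575197889183
```

View pics/w5z.png

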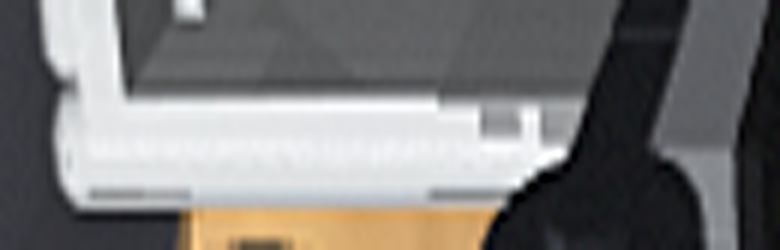

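Emit:
apply_moves --deltas '[{"xyz": [0,0,-0.006],"turn": 0},{"xyz": [0,0,-0.008],"turn": 0},{"xyz": [0,0,-0.008],"turn": 0},{"xyz": [0,0,-0.007],"turn": 0},{"xyz": [0,0,-0.006],"turn": 0},{"xyz": [0,0,-0.003],"turn": 0},{"xyz": [0,0,0],"turn": 0},{"xyz": [0,0,0],"turn": 0}]'

```text
clock: 10.1
tcp_pos: [0.6509, 0.1328, 0.2705]
orientation: [3.14, 0.09, -0.001]
contact_force: [0.9, 0.1, -2.0]
grip_width: 0.047
```

```bash
python3 look.py 6
```

```text
10.1 [0.65088501 0.1327529  0.27045834] [ 3.14027521e+00  8.99485920e-02 -5.67575013e-04] [ 0.86841855  0.12731986 -1.99328626] 0.04695994360078222
```

View pics/s6.png

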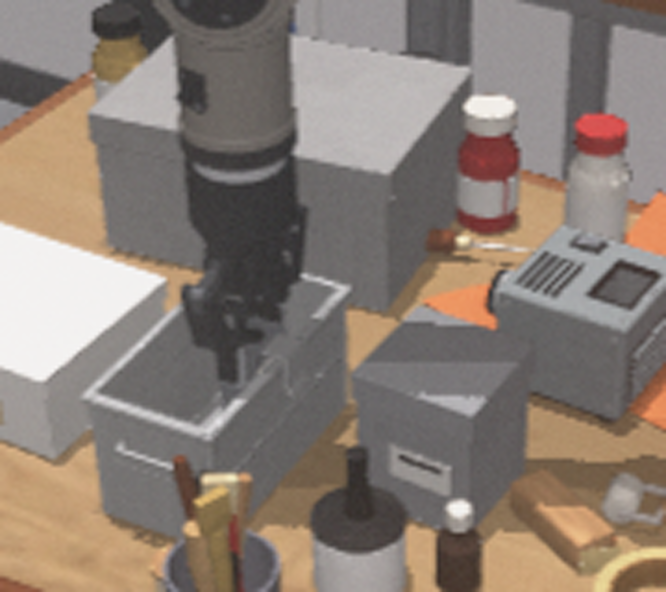

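View pics/w6.png

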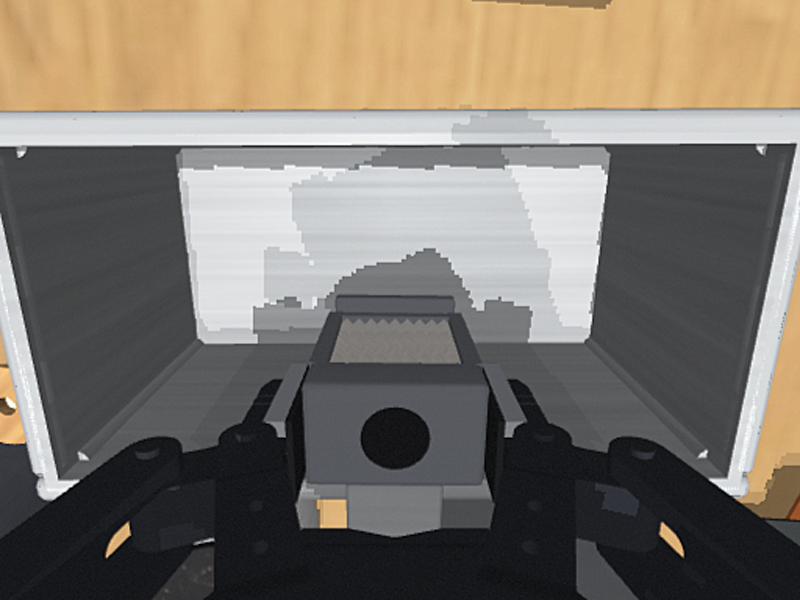

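The leg is outside the near wall, at about (290,370) in the scene crop, and nothing is touching. I'll lower it until the strap bears on the rim.

Emit:
apply_moves --deltas '[{"xyz": [0,0,-0.002],"turn": 0},{"xyz": [0,0,-0.001],"turn": 0},{"xyz": [0,0,-0.001],"turn": 0},{"xyz": [0,0,-0.001],"turn": 0},{"xyz": [0,0,0],"turn": 0}]'

```text
clock: 10.67
tcp_pos: [0.6508, 0.1327, 0.2654]
orientation: [3.14, 0.09, -0.001]
contact_force: [0.4, -0.1, -2.0]
grip_width: 0.047
```

Emit:
apply_moves --deltas '[{"xyz": [0,0,-0.001],"turn": 0},{"xyz": [0,0,0],"turn": 0}]'

```text
clock: 10.83
tcp_pos: [0.6509, 0.1327, 0.2648]
orientation: [-3.14, -0.09, -0.0]
contact_force: [0.4, 0.7, -1.7]
grip_width: 0.0472
```

Emit:
apply_moves --deltas '[{"xyz": [0,0,-0.001],"turn": 0},{"xyz": [0,0,0],"turn": 0}]'

```text
clock: 11.0
tcp_pos: [0.651, 0.1328, 0.2646]
orientation: [3.14, 0.09, 0.0]
contact_force: [-2.4, -1.0, 5.1]
grip_width: 0.0474
```

Emit:
apply_moves --deltas '[{"xyz": [0,0,0.002],"turn": 0},{"xyz": [0,0,0.001],"turn": 0},{"xyz": [-0.001,0,0],"turn": 0},{"xyz": [-0.0015,0,0],"turn": 0},{"xyz": [0,0,0],"turn": 0},{"xyz": [0,0,0],"turn": 0}]'

```text
clock: 11.5
tcp_pos: [0.6482, 0.1327, 0.2665]
orientation: [3.14, 0.09, -0.001]
contact_force: [0.1, -0.9, -0.9]
grip_width: 0.0468
```

Emit:
apply_moves --deltas '[{"xyz": [0,0,-0.001],"turn": 0},{"xyz": [0,0,-0.001],"turn": 0},{"xyz": [0,0,-0.0005],"turn": 0},{"xyz": [0,0,0],"turn": 0}]'

```text
clock: 11.83
tcp_pos: [0.6484, 0.1327, 0.2646]
orientation: [3.14, 0.09, 0.0]
contact_force: [-1.4, -0.3, 3.4]
grip_width: 0.0472
```

Emit:
apply_moves --deltas '[{"xyz": [0,0,0],"turn": 0},{"xyz": [0,0,0],"turn": 0},{"xyz": [0,0,0],"turn": 0},{"xyz": [0,0,0],"turn": 0},{"xyz": [0,0,0],"turn": 0},{"xyz": [0,0,0],"turn": 0}]' --claw -0.6 --squeeze 20

```text
clock: 12.33
tcp_pos: [0.6484, 0.1327, 0.2641]
orientation: [-3.14, -0.09, -0.0]
contact_force: [1.1, -0.6, 0.3]
grip_width: 0.0683
```

```bash
python3 look.py 7
```

```text
12.3333 [0.64839525 0.13271907 0.26412789] [-3.14029946e+00 -8.98385191e-02 -2.26221952e-06] [ 1.0874705  -0.62330576  0.3203451 ] 0.06832261639786047
```

View pics/w7.png

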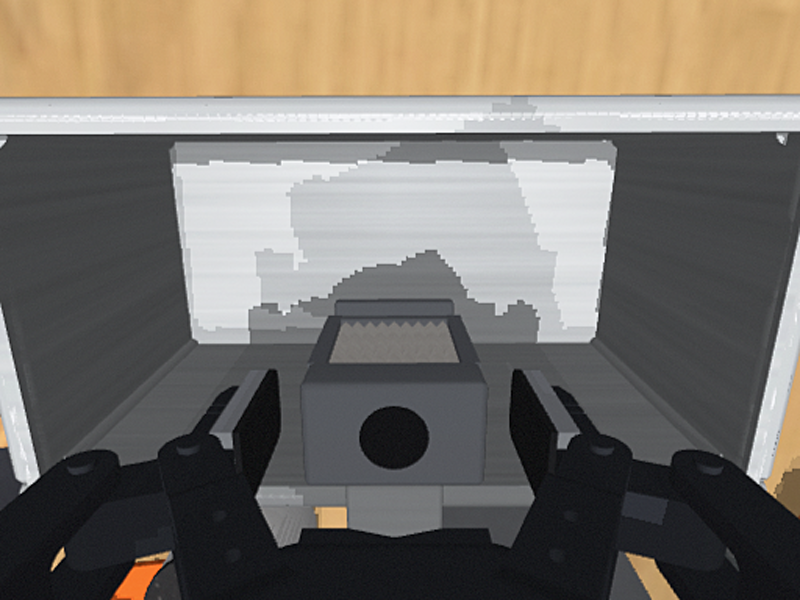

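It is released and hanging with a slight settle, and the pads are clear on both sides. I'll withdraw straight up.

Emit:
apply_moves --deltas '[{"xyz": [0,0,0.005],"turn": 0},{"xyz": [0,0,0.01],"turn": 0},{"xyz": [0,0,0.015],"turn": 0},{"xyz": [0,0,0.02],"turn": 0},{"xyz": [0,0,0.02],"turn": 0},{"xyz": [0,0,0.025],"turn": 0},{"xyz": [0,0,0.025],"turn": 0},{"xyz": [0,0,0.02],"turn": 0},{"xyz": [0,0,0],"turn": 0},{"xyz": [0,0,0],"turn": 0}]'

```text
clock: 13.32
tcp_pos: [0.6486, 0.1329, 0.4067]
orientation: [-3.14, -0.09, -0.006]
contact_force: [0.3, 0.6, -0.5]
grip_width: 0.0685
```

Emit:
apply_moves --deltas '[{"xyz": [0,-0.01,0],"turn": 0},{"xyz": [0,-0.02,0],"turn": 0},{"xyz": [0,-0.03,0],"turn": 0},{"xyz": [0,-0.03,0],"turn": 0},{"xyz": [0,-0.03,0],"turn": 0},{"xyz": [0,-0.03,0],"turn": 0},{"xyz": [0,-0.03,0],"turn": 0},{"xyz": [0,-0.03,0],"turn": 0},{"xyz": [0,-0.03,0],"turn": 0},{"xyz": [0,-0.02,0],"turn": 0},{"xyz": [0,-0.01,0],"turn": 0},{"xyz": [0,0,0],"turn": 0}]'

```text
clock: 14.32
tcp_pos: [0.6476, -0.1411, 0.4029]
orientation: [3.139, 0.082, -0.004]
contact_force: [0.5, -0.2, 0.1]
grip_width: 0.0685
```

```bash
python3 look.py 8
python3 - <<'E'
import pickle,cv2
o,m,im,t,s=pickle.load(open("w8.pkl","rb"))
cv2.imwrite("pics/s8f.png",s[:,:,::-1]);cv2.imwrite("pics/t8f.png",t[:,:,::-1])
E
```

```text
14.3167 [ 0.64755971 -0.14114159  0.40293776] [ 3.13926704  0.08177615 -0.00370581] [ 0.51553691 -0.19737747  0.14917558] 0.06846323732676265
```

View pics/t8.png

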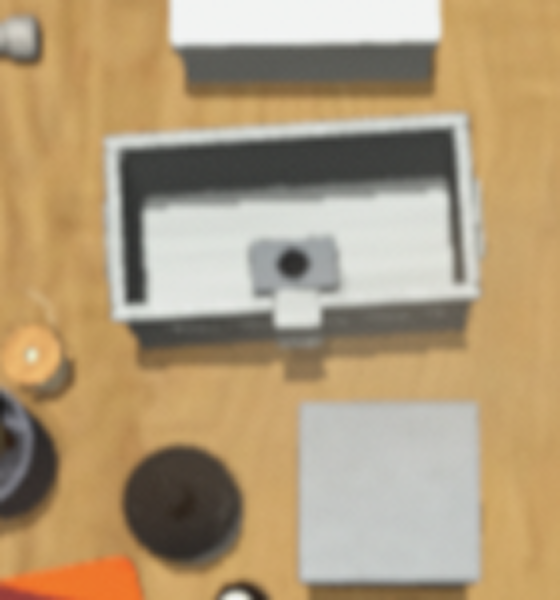

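View pics/s8.png

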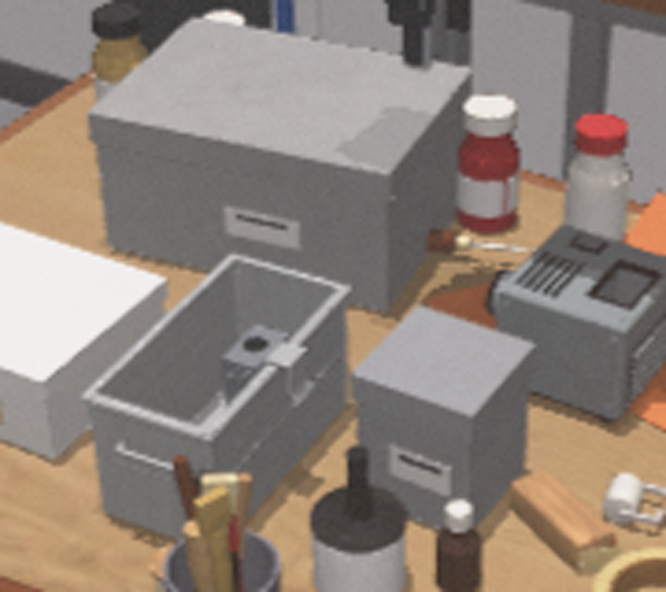

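View pics/t8f.png

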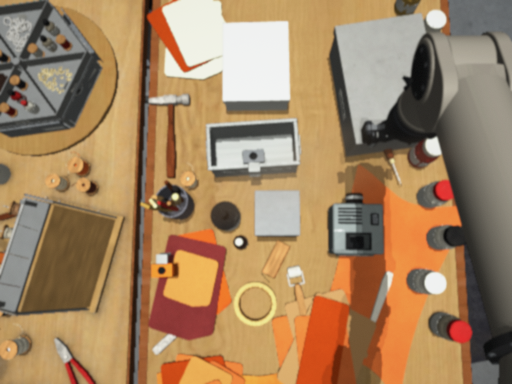

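Run:
```python
from bench import r,readout
o=readout.get_obs(); print(o["clock"],o["contact_force"],abs(o["qvel"]).max())
print(r.hand_in())
```

```text
14.4667 [ 0.2910862   1.57535684 -0.00956531] 0.013051246535133818
the job is handed in; nothing more can be done
None
```

The cartridge is hanging by its own hook over the near long wall of the bin, and I handed the job in at about 14.5 s of the 54 s allowed.

- **Release:** I pressed the cartridge down about 4 to 5 mm with the closed fingers until it met the hard stop at about 10 N. The wrist picture then showed it sprung up.
- **Removal and hanging:** I gripped its ribbed ends and drew it straight out. I lowered the hook over the rim until the strap bore on it, at a TCP height of 0.2646 m against 0.264 m predicted. I then lifted it slightly, moved it about 2.5 mm closer to the wall, set it down again and let go.
- **Last checks:**
  - The top and scene pictures show the cartridge inside the bin with the strap over the rim and the leg outside.
  - It looks upright to the eye. I did not measure its tilt.
  - Floor clearance was not measured directly. It follows from the contact height, which puts the underside about 35 mm above the bench.
  - The bin's far-left corner is at the same pixel as at the start, and the loose items look unmoved.
  - The arm stood clear of everything; the last wrist force reading was about 1.6 N, mostly sideways, with the arm nearly still.

No check failed. The only disagreement was 1 to 2 mm between camera estimates of the rim position, well within the hook's play.

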